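Fish the slicer insert out from under the shelf and clip it back in its holder

TASK

The orange slicer insert has slid under the low slatted shelf, where fingers do not reach. Catch it by its raised rib with the bent rod, draw it out and lay the rod down on the worktop. Then pick the insert up and push it gently home under the sprung arm of its holder, lying flat on the two inserts already there and up against the back stop, and leave the other things where they are.

Things in the scene. Friction and masses are not known exactly. Their poses are not given: they have to be found in the camera images.
- riser: Low slatted wooden shelf, fixed, 180 (x) x 264 (y) x 52 high. Origin on the worktop under its centre. Side panels' inner faces at y = +-120, back panel's at x = +80; open only at the mouth, its -x face (x = -90), which looks roughly to the robot's right. Clear height under the slats 40. Salt and a spice jar stand on its rear half.
- insert: Orange plastic slicer insert, 70 to 130 g, flat under the shelf, tab end towards the mouth. Origin at the centre of its underside, z up. Plate 6 thick: body x -26 to +50, 62 wide (y); a tab 26 wide from x -50 to -26 carries at its end an upright rib, 12 thick (x -50 to -38), 26 wide, top at z = 26. Slides with under 1 N.
- insert_rib (a point): Centre of the insert's rib, 16 above the underside, at x = -44 of the insert; the rib's 26 mm width is the place to grip (fingers either side of the tab, nothing below them) and its +x face is the place to catch with the rod.
- hook: Bent rod with a wooden grip, about 90 g, lying on the worktop. Origin at the centre of the grip's underside, +x along the rod. Grip 100 long (x +-50), 14 wide, 18 high; steel rod 7 thick runs from it at 9 above the underside to x = 165, then bends square to -y, ending at y = -32. It balances near x = +15.
- hook_tip (a point): Centre of the rod's end: x = 165, y = -29, z = 9 in the rod's frame.
- holder: Grey holder, fixed. Origin on the worktop; inserts go in towards its +x (roughly away from the robot), tab outwards. Base x -30 to +75, 90 wide; two flat inserts fixed on it, top z = 20, x -26 to +51. Back stop x = +52, up to z = 30. Cheeks 72 apart from x -5, flared in front, up to z = 29. An insert that is home has its origin at x = +2, y = 0, z = 20, tab clear of the base.
- clamp (a joint): Sprung arm of the holder, hinged at the holder's x = 66, z = 34; 0 = resting on the pile, about 0.13 with the insert under it, limit 0.7. Pressing bar at x = 16; its 40 wide front lip slopes up from there to x = -18, z = 38, so an insert pushed in at the height of the pile lifts it by itself. It presses with about 2 N; pushing in takes about 3 to 8 N.
- salt_shaker: Salt shaker, 44 across, 90 high, on the shelf; leave alone. Origin under its centre.
- spice_oregano: Spice jar with black cap, 41 across, 105 high, on the shelf; leave alone. Origin under its centre.
- lemon_a: Lemon, 83 x 58 x 58; leave alone. Origin under its centre.
- garlic: Garlic bulb, 50 across, 51 high; leave alone. Origin under its centre.
- vanilla_drops: Small brown dropper bottle, 33 across, 102 high, at the back; leave alone. Origin under its centre.
- pepper_mill: Wooden pepper mill, 58 across, 150 high, at the back; leave alone. Origin under its centre.
- spice_paprika: Spice jar with dark cap, 41 across, 105 high, at the back; leave alone. Origin under its centre.

How it is judged:
By the outcome, as a careful person would: the job done as asked, in the order asked, and still so for the second after the job is handed in, with the robot touching nothing.
It also fails if it takes over 61 s, if anything falls off the work surface, if the arm or the gripper's body presses on something with over 40 N, if the wrist force passes 120 N, or if a joint passes its speed limit or range.

ROBOT

A 7-joint arm with a two-finger parallel gripper is mounted at the origin on a cart in front of the work surface, level with it; the furniture and walls round the work are solid. World frame = base frame: x ahead of the robot, y to its left, z up, the work surface at z = 0. Lengths are in m, angles in degrees, forces in N, time in s.
With the tool pointing down it reaches from about 0.425 to 1.025 m from the base axis. Payload 9.4 kg.
Tool frame: the origin (TCP) lies midway between the tips of the shut fingers; the grasp point (between the pads) lies 19 mm behind it; x points along the fingers, y is the direction in which the jaws open and shut, and the axes are right-handed (so a half turn about x gives the same grasp; the last joint's range is limited). The gripper opens to 93 mm and grips with 3 to 60 N. Pads are 15 mm wide; open, the fingers measure 128 mm over their backs; the gripper's body (75 mm by 188 mm) begins 65 mm behind the grasp point.
Start: joints at [68.6, 34.337, -0.143, 91.639, 0.103, 54.024, -4.572], TCP at [0.212, -0.693, 0.219] pointing down, gripper open.
Joint ranges: [-147.43, 147.43], [-19.82, 112.94], [-74.19, 73.91], [6.32, 146.72], [-59.91, 239.91], [6.04, 106.73], [-150.56, 150.56]. Speed limits (degrees/s): [127.2, 127.2, 172.46, 172.46, 180, 180, 180].

INTERFACE

Orientations are given as a 3x3 rotation matrix whose columns are the frame's x, y, z axes.
In Python, from workcell import state, grab_frame, camera_model, close_job gives the robot as it stands.
- The arm moves only by the tool carry_out, never from a script. Its arguments are lists of equal length, an entry for each row: "claw": the closure in counts, from 0 (fully open) to 255 (shut); "delta_pos": the shift along the tool's x, y, z in units of 25 mm (1.0 is 25 mm), a list of three; "yaw": the turn about the tool's x in rad. In form: {"claw": [claw, ...], "delta_pos": [[dx, dy, dz], ...], "yaw": [yaw, ...]}. A call has 1 to 10 rows; each row is the pose to reach, as a shift and turn from the pose commanded when the call began, along the tool's axes at that moment; what a row does not reach only later rows make up. A row lasts 1/12 s, in which the tool goes at most 41.7 mm and 7.16 degrees, less where a joint would pass 70% of its speed; a pose out of reach is approached as far as the arm can. A call with a gripper value outside its range is refused whole. The fingers move at their own pace and stop on an object; the grip force is fixed at half the most. Time passes only in rows, so rows that repeat a pose let the fingers close. It gives the time, the measured TCP pose, the force and the opening at its end, in the units of the state.
- state(): the state, without advancing time (a new reading comes with each control period).
- grab_frame(name): name is "side" or "top" or "wrist"; returns the picture (384x512x3 uint8, red, green, blue); there is no depth.
- camera_model(name): a dict with "fx", "fy", "cx", "cy" (pixels), "extrinsics" (4x4, takes a point from world to camera coordinates); the wrist camera has in their place "hand_eye" (4x4, takes a point from camera to tool coordinates, whose origin is the TCP and whose axes are the tool frame's). Camera axes: x right, y down, z forward; pixel columns grow to the right and rows downward; lengths in m; the calibration is good to about 2 mm. A picture is of the moment at which its call begins: read the wrist's pose just before it. camera_model takes no time and is no camera call.
- close_job(): hands the job in, once; it reports no verdict.
The state is a dict: "t": time; "joint_positions": joint angles; "joint_velocities": joint speeds; "tau": joint torques, N m; "tool_pos": TCP position; "eef_rot": TCP orientation; "wrist_force": force on the tool from outside, world axes, zero at the start; "wrist_torque": the same for the moment, N m; "grip_width": finger opening in m.
Only numpy, scipy, OpenCV 4.12 (cv2) and the standard library are available. Lean on these libraries where they do the work, as an engineer would, in place of code of your own. Each camera call takes 0.05 s, during which the arm holds its last target.

## Working session

There is one attempt and no reset: what is moved stays moved. The work goes in short steps, Python scripts to look and compute and a tool call to move; the robot and the scene stay as the last step left them, time stands still between calls to the robot, and variables do not carry over. Pictures are saved under pics/ and viewed, and the job is handed in when it is done.

Besides the shell and the picture viewer there is one more tool, called after "Emit:" by a JSON object that holds its "api" and its "payload", one argument or row to a line. carry_out: Moves the arm, as the interface text tells. Its arguments: {"type":"object","properties":{"claw":{"type":"array","items":{"type":"number"}},"delta_pos":{"type":"array","items":{"type":"array","items":{"type":"number"}}},"yaw":{"type":"array","items":{"type":"number"}}},"required":["claw","delta_pos","yaw"]}

```bash
mkdir -p pics; ls
python3 - <<'E'
from workcell import state, grab_frame, camera_model
import cv2
s=state(); print(s['t'],s['tool_pos'],s['eef_rot'],s['grip_width'])
for n in ['side','top']:
    cv2.imwrite(f'pics/{n}0.png',cv2.cvtColor(grab_frame(n),cv2.COLOR_RGB2BGR))
for n in ['side','top','wrist']: print(n,camera_model(n))
E
```

```text
pics
0.0 [ 0.21187728 -0.69286247  0.21778702] [[-5.55296579e-04  2.92496516e-01 -9.56266427e-01]
 [ 1.37641295e-03 -9.56265445e-01 -2.92497015e-01]
 [-9.99998899e-01 -1.47864009e-03  1.28414936e-04]] 0.09328363826729084
side {'fx': 393.67156634049513, 'fy': 393.67156634049513, 'cx': 254.99825648119278, 'cy': 190.56903879244973, 'extrinsics': array([[ 9.28408633e-01, -3.71559493e-01,  9.76329069e-04,
        -5.43722602e-01],
       [-1.36689864e-01, -3.43985377e-01, -9.28972519e-01,
         1.61267670e-01],
       [ 3.45504402e-01,  8.62332653e-01, -3.70147410e-01,
         7.12410479e-01],
       [ 0.00000000e+00,  0.00000000e+00,  0.00000000e+00,
         1.00000000e+00]])}
top {'fx': 460.28262019310944, 'fy': 460.28262019310944, 'cx': 245.06273483738065, 'cy': 191.66459458402244, 'extrinsics': array([[-0.01495105, -0.9993981 ,  0.03130341,  0.00500195],
       [-0.985153  ,  0.00936859, -0.17142286,  0.59383541],
       [ 0.17102641, -0.0334016 , -0.98470011,  0.99597455],
       [ 0.        ,  0.        ,  0.        ,  1.        ]])}
wrist {'fx': 281.62528920454787, 'fy': 281.62528920454787, 'cx': 257.1905530761149, 'cy': 190.72108845523343, 'hand_eye': array([[-1.67689588e-04, -3.02612818e-01,  9.53113558e-01,
        -1.67003657e-01],
       [ 9.99999962e-01,  1.59709323e-04,  2.26646309e-04,
         9.98086340e-07],
       [-2.20807199e-04,  9.53113559e-01,  3.02612780e-01,
        -8.48063933e-02],
       [ 0.00000000e+00,  0.00000000e+00,  0.00000000e+00,
         1.00000000e+00]])}
```

View pics/side0.png

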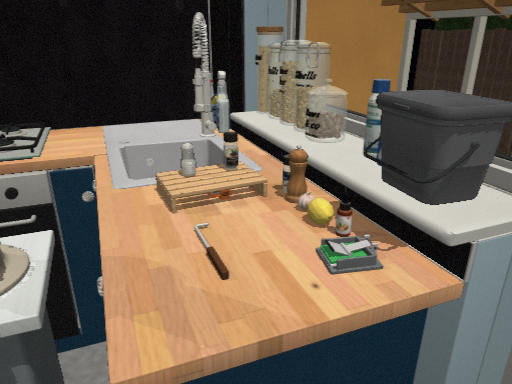

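View pics/top0.png

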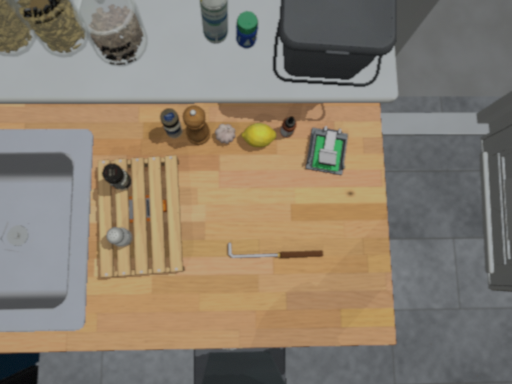

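```bash
cat > h.py <<'E'
import numpy as np, cv2
from workcell import state, grab_frame, camera_model
def ray(n,px,s=None,model=None):
    m=model or camera_model(n); d=np.array([(px[0]-m['cx'])/m['fx'],(px[1]-m['cy'])/m['fy'],1.])
    if n=='wrist':
        T=np.eye(4);T[:3,:3]=s['eef_rot'];T[:3,3]=s['tool_pos'];C=T@m['hand_eye']
    else: C=np.linalg.inv(m['extrinsics'])
    return C[:3,3],C[:3,:3]@d
def plane(n,px,z,s=None):
    o,d=ray(n,px,s); return (o+d*(z-o[2])/d[2]).round(4)
def proj(n,P,s=None):
    m=camera_model(n)
    if n=='wrist':
        T=np.eye(4);T[:3,:3]=s['eef_rot'];T[:3,3]=s['tool_pos'];E=np.linalg.inv(T@m['hand_eye'])
    else: E=m['extrinsics']
    c=E[:3,:3]@np.asarray(P)+E[:3,3]; return np.array([m['fx']*c[0]/c[2]+m['cx'],m['fy']*c[1]/c[2]+m['cy']]).round(1)
def save(n,tag):
    s=state(); im=grab_frame(n); cv2.imwrite(f'pics/{tag}.png',cv2.cvtColor(im,cv2.COLOR_RGB2BGR)); return s,im
def crop(tag,x0,y0,x1,y1,k,out):
    im=cv2.imread(f'pics/{tag}.png')[y0:y1,x0:x1]; cv2.imwrite(f'pics/{out}.png',cv2.resize(im,None,fx=k,fy=k,interpolation=cv2.INTER_CUBIC))
E
python3 - <<'E'
from h import *
crop('top0',90,145,190,285,4,'c1'); crop('top0',220,110,360,270,4,'c2'); crop('side0',150,150,280,290,4,'c3'); crop('side0',300,190,400,290,5,'c4')
im=cv2.imread('pics/top0.png'); h=cv2.cvtColor(im,cv2.COLOR_BGR2HSV)
E
```

```text
(no output)
```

View pics/c1.png

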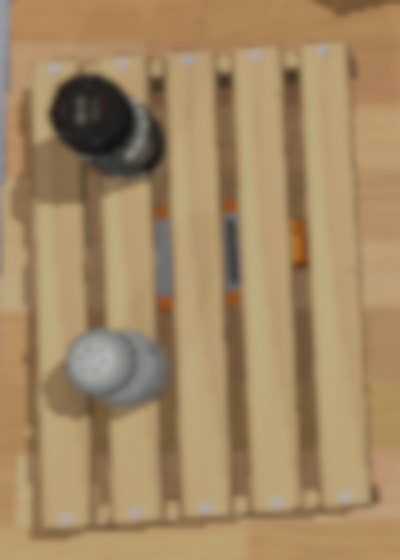

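View pics/c2.png

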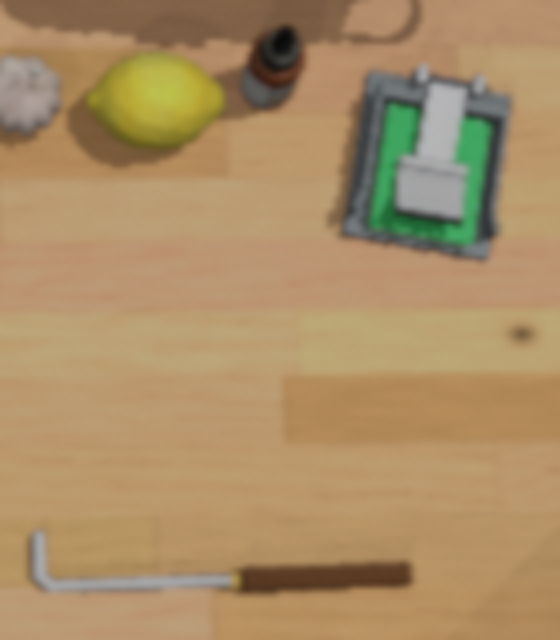

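View pics/c3.png

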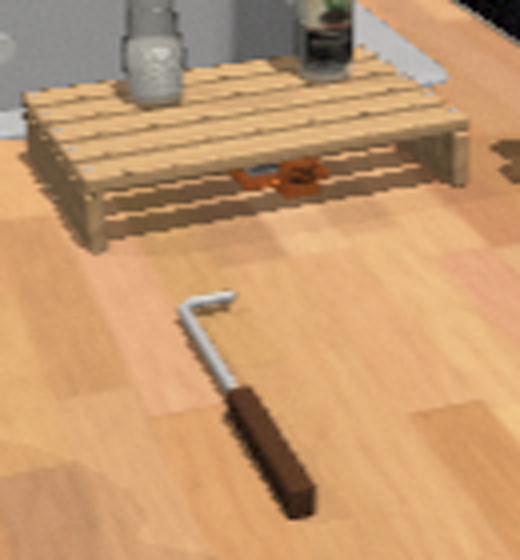

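View pics/c4.png

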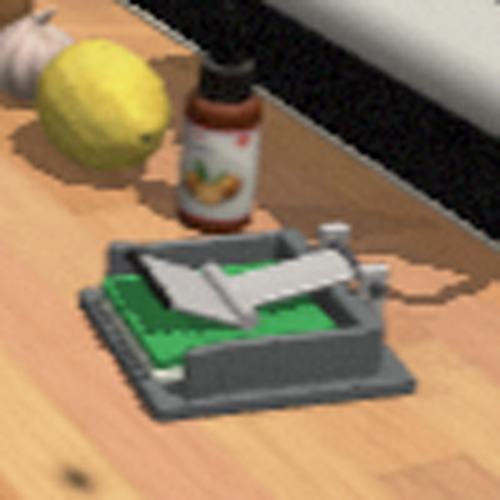

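Run:
```python
from h import *
def c1(x,y): return (90+x/4-.375,145+y/4-.375)
def c2(x,y): return (220+x/4-.375,110+y/4-.375)
def c3(x,y): return (150+x/4-.375,150+y/4-.375)
print('shelf corners z52')
for p in [(348,45),(370,502),(36,62),(36,528)]: print(plane('top',c1(*p),.052))
print('insert edges z6')
for p in [(163,205),(165,309),(232,200),(233,304)]: print(plane('top',c1(*p),.006))
print('tab patch'); 
for p in [(292,217),(292,267),(306,217),(306,267)]: print(plane('top',c1(*p),.006),plane('top',c1(*p),.026))
print('side rib top', [plane('side',c3(*p),.026) for p in [(278,170),(326,163)]], 'bottom',[plane('side',c3(*p),.0) for p in [(280,195),(322,190)]])
print('hook grip z18',[plane('top',c2(*p),.018) for p in [(410,563),(411,586),(240,570),(241,592)]])
print('rod z9',[plane('top',c2(*p),.009) for p in [(230,580),(60,586),(40,583),(39,535)]])
print('side hook', [plane('side',c3(*p),.009) for p in [(235,297),(185,310),(228,385)]])
print('holder base z?',[plane('top',c2(*p),.006) for p in [(342,234),(489,257),(371,72),(511,95)]])
print('green z20',[plane('top',c2(*p),.020) for p in [(370,230),(473,246),(388,100),(497,120)]])
im=cv2.imread('pics/top0.png'); h=cv2.cvtColor(im,cv2.COLOR_BGR2HSV)
m=cv2.inRange(h,(5,200,120),(16,255,255)); ys,xs=np.nonzero(m[195:225,120:175]); print(sorted(set(zip(xs+120,ys+195)))[:60])
```

```text
shelf corners z52
[0.6785 0.1535 0.052 ]
[0.42   0.1388 0.052 ]
[0.6698 0.3303 0.052 ]
[0.4087 0.3201 0.052 ]
insert edges z6
[0.5942 0.2663 0.006 ]
[0.5328 0.2634 0.006 ]
[0.5968 0.226  0.006 ]
[0.5353 0.2241 0.006 ]
tab patch
[0.5863 0.1907 0.006 ] [0.5831 0.1877 0.026 ]
[0.5567 0.1902 0.006 ] [0.554  0.1873 0.026 ]
[0.5862 0.1825 0.006 ] [0.583  0.1797 0.026 ]
[0.5566 0.1821 0.006 ] [0.5539 0.1793 0.026 ]
side rib top [array([0.5509, 0.1678, 0.026 ]), array([0.5843, 0.1679, 0.026 ])] bottom [array([0.557 , 0.1861, 0.    ]), array([0.5862, 0.1839, 0.    ])]
hook grip z18 [array([ 0.4603, -0.1794,  0.018 ]), array([ 0.4472, -0.1794,  0.018 ]), array([ 0.4577, -0.0809,  0.018 ]), array([ 0.4451, -0.0811,  0.018 ])]
rod z9 [array([ 0.4523, -0.0759,  0.009 ]), array([0.4503, 0.0227, 0.009 ]), array([0.4521, 0.0342, 0.009 ]), array([0.4798, 0.0345, 0.009 ])]
side hook [array([0.4828, 0.0307, 0.009 ]), array([0.4523, 0.0253, 0.009 ]), array([ 0.4523, -0.0656,  0.009 ])]
holder base z? [array([ 0.6578, -0.1493,  0.006 ]), array([ 0.6429, -0.2376,  0.006 ]), array([ 0.7591, -0.1709,  0.006 ]), array([ 0.744 , -0.2564,  0.006 ])]
green z20 [array([ 0.657 , -0.1637,  0.02  ]), array([ 0.6467, -0.2249,  0.02  ]), array([ 0.737 , -0.1778,  0.02  ]), array([ 0.7242, -0.2433,  0.02  ])]
[(np.int64(131), np.int64(221)), (np.int64(148), np.int64(219)), (np.int64(164), np.int64(201)), (np.int64(164), np.int64(202)), (np.int64(164), np.int64(203)), (np.int64(164), np.int64(204)), (np.int64(164), np.int64(205)), (np.int64(164), np.int64(206)), (np.int64(164), np.int64(210)), (np.int64(165), np.int64(204)), (np.int64(165), np.int64(205)), (np.int64(165), np.int64(206)), (np.int64(165), np.int64(207)), (np.int64(165), np.int64(208)), (np.int64(165), np.int64(209)), (np.int64(165), np.int64(210))]
```

```bash
cat >> h.py <<'E'
def go(x,y,z,psi=None):
    s=state(); R=np.array(s['eef_rot']); p=np.array(s['tool_pos'])
    d=R.T@(np.array([x,y,z])-p)/.025
    c=np.degrees(np.arctan2(R[1,1],R[0,1])); yaw=0 if psi is None else -np.radians((psi-c+180)%360-180)
    print('t',s['t'],'pos',p.round(4),'psi',c.round(2),'delta',d.round(2),'yaw',round(float(yaw),3),'rows',round(max(np.linalg.norm(d)*25/41.7,abs(yaw)/.125),1),'F',np.round(s['wrist_force'],1),'w',round(s['grip_width'],4))
E
python3 -c "
from h import *
go(.452,-.118,.12,1)"
```

```text
t 0.1 pos [ 0.2119 -0.6929  0.2179] psi -72.99 delta [  3.94 -19.18 -15.91] yaw -1.291 rows 15.1 F [0.2 0.3 0.4] w 0.0928
```

Emit:
{"api": "carry_out", "payload": {
  "claw": [0, 0, 0, 0, 0, 0, 0, 0, 0, 0],
  "delta_pos": [
    [1, -1.5, -1.3],
    [1.5, -3, -2.5],
    [2, -4.6, -3.8],
    [2.5, -6.2, -5.1],
    [2.8, -7.8, -6.4],
    [3.1, -9.3, -7.7],
    [3.4, -10.9, -9],
    [3.7, -12.5, -10.3],
    [3.9, -14, -11.6],
    [3.94, -15.6, -12.9]
  ],
  "yaw": [-0.125, -0.25, -0.37, -0.5, -0.62, -0.75, -0.87, -1.0, -1.12, -1.24]
}}

```text
t: 0.93
tool_pos: [0.3674, -0.3177, 0.1291]
eef_rot: [[-0.0, 1.0, -0.028], [0.0, -0.028, -1.0], [-1.0, -0.0, -0.0]]
wrist_force: [0.5, -0.4, -0.3]
grip_width: 0.0932
```

```bash
python3 -c "
from h import *
go(.452,-.118,.12,1)"
```

```text
t 0.9333 pos [ 0.3674 -0.3177  0.1291] psi -1.62 delta [ 0.36  3.16 -8.08] yaw -0.046 rows 5.2 F [ 0.5 -0.4 -0.3] w 0.0932
```

Emit:
{"api": "carry_out", "payload": {
  "claw": [0, 0, 0, 0, 0, 0, 0],
  "delta_pos": [
    [0, 0.6, -1.4],
    [0, 1.2, -2.9],
    [0, 1.7, -4.3],
    [0, 1.7, -4.3],
    [0, 1.7, -4.3],
    [0, 1.7, -4.3],
    [0, 1.7, -4.3]
  ],
  "yaw": [-0.05, -0.05, -0.05, -0.05, -0.05, -0.05, -0.05]
}}

```text
t: 1.52
tool_pos: [0.4128, -0.2148, 0.1294]
eef_rot: [[-0.001, 1.0, 0.014], [-0.0, 0.014, -1.0], [-1.0, -0.001, 0.0]]
wrist_force: [-0.3, 0.5, -0.2]
grip_width: 0.0929
```

```bash
python3 -c "
from h import *
go(.452,-.118,.12,1)
s,im=save('wrist','w1')"
```

```text
t 1.5167 pos [ 0.4128 -0.2148  0.1294] psi 0.8 delta [ 0.37  1.62 -3.85] yaw -0.003 rows 2.5 F [-0.3  0.5 -0.2] w 0.0929
```

View pics/w1.png

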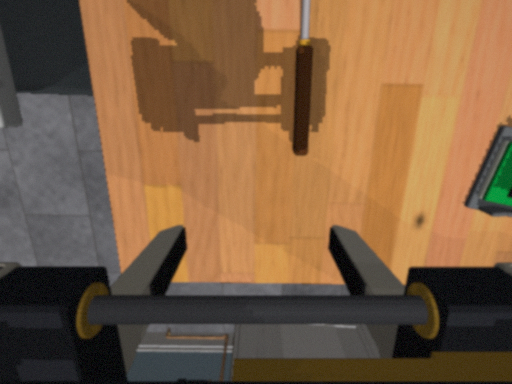

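```bash
python3 -c "
from h import *
s=state()
for p in [(294,152),(308,152),(297,42),(312,42)]: print(plane('wrist',p,.018,s))
print([plane('wrist',p,.02,s) for p in [(510,150)]])
print(plane('wrist',(305,5),.009,s))
go(.452,-.118,.05,1)"
```

```text
[ 0.4487 -0.1777  0.018 ]
[ 0.4626 -0.1775  0.018 ]
[ 0.4462 -0.0795  0.018 ]
[ 0.4595 -0.0794  0.018 ]
[array([ 0.6609, -0.1725,  0.02  ])]
[ 0.4527 -0.0484  0.009 ]
t 1.5667 pos [ 0.4127 -0.215   0.1294] psi 0.77 delta [ 3.17  1.62 -3.86] yaw -0.004 rows 3.1 F [ 0.6 -0.1 -0.6] w 0.0929
```

Emit:
{"api": "carry_out", "payload": {
  "claw": [0, 0, 0, 0, 0, 0, 0],
  "delta_pos": [
    [0, 0.6, -1.4],
    [0.5, 1.2, -2.8],
    [2, 1.68, -3.92],
    [3.2, 1.68, -3.92],
    [4, 1.68, -3.92],
    [4.4, 1.68, -3.92],
    [4.4, 1.68, -3.92]
  ],
  "yaw": [-0.015, -0.015, -0.015, -0.015, -0.015, -0.015, -0.015]
}}

```text
t: 2.15
tool_pos: [0.4527, -0.1156, 0.0173]
eef_rot: [[-0.004, 1.0, 0.03], [0.0, 0.03, -1.0], [-1.0, -0.004, -0.0]]
wrist_force: [1.0, -0.0, 0.3]
grip_width: 0.093
```

```bash
python3 -c "
from h import *
go(.4538,-.1165,.003,1.6)"
```

```text
t 2.15 pos [ 0.4527 -0.1156  0.0173] psi 1.71 delta [0.57 0.05 0.04] yaw 0.002 rows 0.3 F [ 1.  -0.   0.3] w 0.093
```

Emit:
{"api": "carry_out", "payload": {
  "claw": [0, 0, 255, 255, 255, 255, 255, 255, 255, 255],
  "delta_pos": [
    [0.55, 0.04, 0.03],
    [0.55, 0.04, 0.03],
    [0.55, 0.04, 0.03],
    [0.55, 0.04, 0.03],
    [0.55, 0.04, 0.03],
    [0.55, 0.04, 0.03],
    [0.55, 0.04, 0.03],
    [0.55, 0.04, 0.03],
    [0.55, 0.04, 0.03],
    [0.55, 0.04, 0.03]
  ],
  "yaw": [0, 0, 0, 0, 0, 0, 0, 0, 0, 0]
}}

```text
t: 2.98
tool_pos: [0.455, -0.1155, 0.0058]
eef_rot: [[0.0, 1.0, 0.031], [0.0, 0.031, -1.0], [-1.0, 0.0, -0.0]]
wrist_force: [-0.0, -0.4, -0.2]
grip_width: 0.0443
```

```bash
python3 -c "
from h import *
go(.4538,-.1165,.010,1.6)"
```

```text
t 2.9833 pos [ 0.455  -0.1155  0.0058] psi 1.78 delta [-0.17 -0.05  0.04] yaw 0.003 rows 0.1 F [-0.  -0.4 -0.2] w 0.0443
```

Emit:
{"api": "carry_out", "payload": {
  "claw": [255, 255, 255, 255, 255, 255, 255, 255],
  "delta_pos": [
    [0.1, 0, 0],
    [0.1, 0, 0],
    [0.1, 0, 0],
    [0.1, 0, 0],
    [0.1, 0, 0],
    [0.1, 0, 0],
    [0.1, 0, 0],
    [0.1, 0, 0]
  ],
  "yaw": [0, 0, 0, 0, 0, 0, 0, 0]
}}

```text
t: 3.65
tool_pos: [0.4549, -0.1156, 0.0032]
eef_rot: [[-0.0, 1.0, 0.031], [-0.0, 0.031, -1.0], [-1.0, -0.0, -0.0]]
wrist_force: [0.1, -0.3, -0.4]
grip_width: 0.0135
```

```bash
python3 -c "
from h import *
go(.512,.02,.010,1.6)"
```

```text
t 3.65 pos [ 0.4549 -0.1156  0.0032] psi 1.78 delta [-0.27  2.45 -5.35] yaw 0.003 rows 3.5 F [ 0.1 -0.3 -0.4] w 0.0135
```

```bash
python3 -c "
from h import *
go(.521,-.035,.030,3.6)"
```

```text
t 3.65 pos [ 0.4549 -0.1156  0.0032] psi 1.78 delta [-1.07  2.74 -3.14] yaw -0.032 rows 2.6 F [ 0.1 -0.3 -0.4] w 0.0135
```

Emit:
{"api": "carry_out", "payload": {
  "claw": [255, 255, 255, 255, 255, 255, 255, 255],
  "delta_pos": [
    [-0.5, 0, 0],
    [-1.07, 0.5, -0.5],
    [-1.07, 1.2, -1.3],
    [-1.07, 2, -2.3],
    [-1.07, 2.74, -3.14],
    [-1.07, 2.74, -3.14],
    [-1.07, 2.74, -3.14],
    [-1.07, 2.74, -3.14]
  ],
  "yaw": [0, -0.01, -0.02, -0.032, -0.032, -0.032, -0.032, -0.032]
}}

```text
t: 4.32
tool_pos: [0.5202, -0.0354, 0.0298]
eef_rot: [[-0.001, 0.998, 0.063], [-0.001, 0.063, -0.998], [-1.0, -0.001, 0.0]]
wrist_force: [0.0, -0.0, -1.5]
grip_width: 0.0139
```

```bash
python3 -c "
from h import *
go(.521,-.035,.01,3.6)
save('side','s2');save('top','t2'); s,_=save('wrist','w2')
crop('side0' and 's2',150,140,280,270,4,'s2c');crop('t2',90,145,290,285,4,'t2c')"
```

```text
t 4.3167 pos [ 0.5202 -0.0354  0.0298] psi 3.62 delta [ 0.79  0.03 -0.01] yaw 0.0 rows 0.5 F [ 0.  -0.  -1.5] w 0.0139
```

View pics/s2c.png

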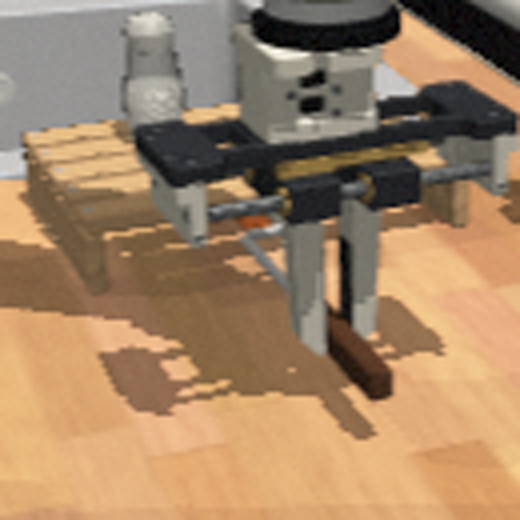

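View pics/t2c.png

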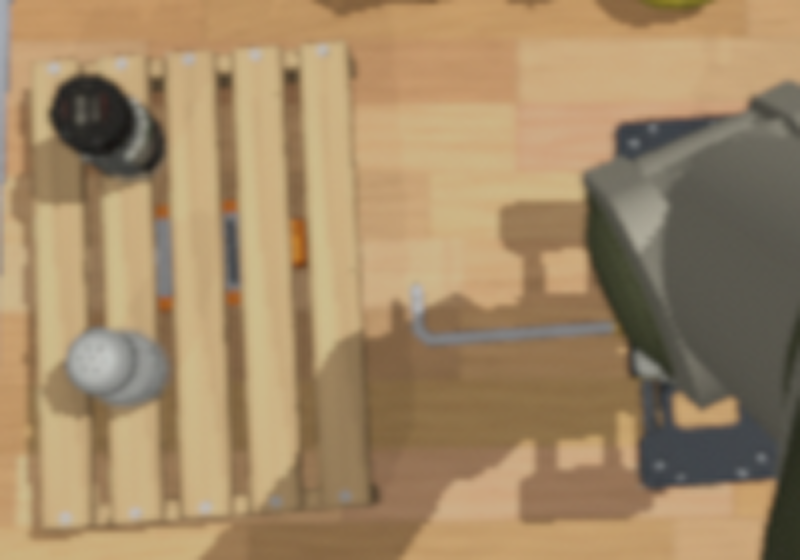

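View pics/w2.png

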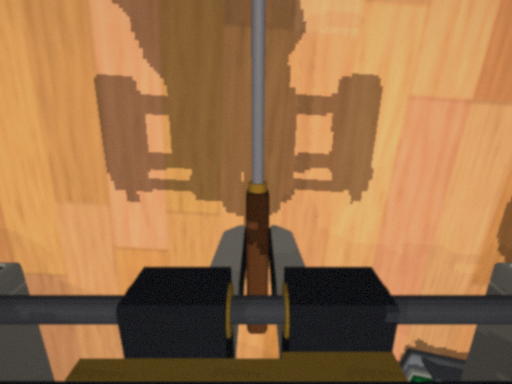

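```bash
python3 -c "
from h import *
f=lambda x,y:(90+x/4-.375,145+y/4-.375)
for z in (.036,.02):print(z,plane('top',f(418,338),z),plane('top',f(417,287),z),plane('top',f(608,327),z))
g=lambda x,y:(150+x/4-.375,140+y/4-.375)
for z in (.036,.02):print(z,plane('side',g(243,236),z),plane('side',g(295,285),z))
print(plane('wrist',(258,178),.0356,state()),plane('wrist',(257,5),.0356,state()))
go(.521,.0,.01,3.6)
print('pred', np.array([.5202,-.0354])+.152*np.array([-.063,.998]))
"
```

```text
0.036 [0.5113 0.1141 0.036 ] [0.5404 0.1148 0.036 ] [0.5163 0.0062 0.036 ]
0.02 [0.5128 0.1154 0.02  ] [0.5424 0.116  0.02  ] [0.5179 0.0058 0.02  ]
0.036 [0.5113 0.1106 0.036 ] [0.5193 0.0297 0.036 ]
0.02 [0.5211 0.1475 0.02  ] [0.5294 0.0631 0.02  ]
[0.5179 0.0054 0.0356] [0.5119 0.0941 0.0356]
t 4.4667 pos [ 0.5201 -0.0361  0.0299] psi 3.53 delta [ 0.79  0.13 -1.44] yaw -0.001 rows 1.0 F [-0.1  0.2 -0.5] w 0.0138
pred [0.510624 0.116296]
```

Emit:
{"api": "carry_out", "payload": {
  "claw": [255, 255, 255, 255, 255, 255, 255, 255, 255, 255],
  "delta_pos": [
    [0.4, 0, 0],
    [0.79, 0, 0],
    [0.79, 0, -0.5],
    [0.79, 0, -1.2],
    [0.79, 0, -2],
    [0.79, 0, -2.8],
    [0.79, 0, -3.6],
    [0.79, 0, -4.4],
    [0.79, 0, -4.4],
    [0.79, 0, -4.4]
  ],
  "yaw": [0, 0, 0, 0, 0, 0, 0, 0, 0, 0]
}}

```text
t: 5.3
tool_pos: [0.5136, 0.0757, 0.0093]
eef_rot: [[-0.001, 0.998, 0.065], [-0.0, 0.065, -0.998], [-1.0, -0.001, 0.0]]
wrist_force: [-0.2, -0.3, -0.8]
grip_width: 0.0139
```

```bash
python3 -c "
from h import *
go(.521,.075,.01,3.6)
save('side','s3');save('top','t3');crop('s3',150,140,280,270,4,'s3c');crop('t3',90,145,290,285,4,'t3c')"
```

```text
t 5.3 pos [0.5136 0.0757 0.0093] psi 3.74 delta [-0.03  0.29  0.05] yaw 0.002 rows 0.2 F [-0.2 -0.3 -0.8] w 0.0139
```

View pics/s3c.png

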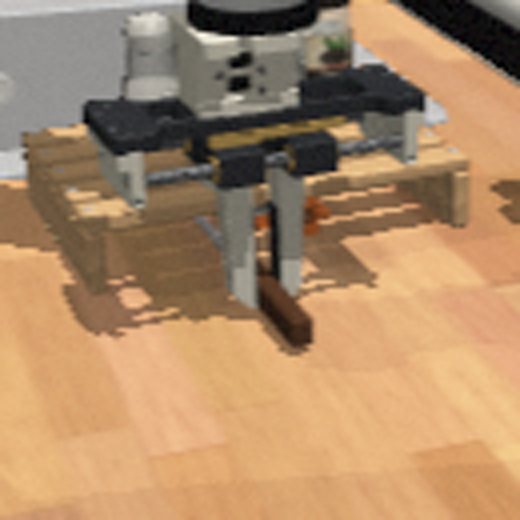

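View pics/t3c.png

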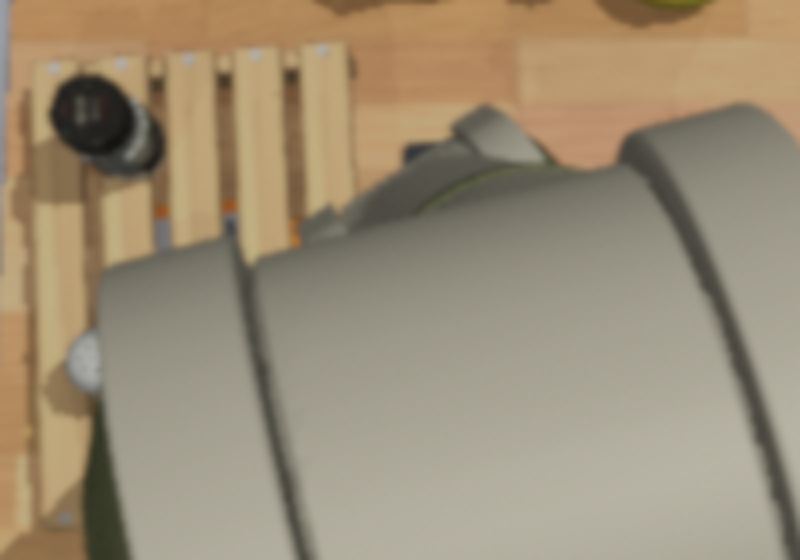

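Emit:
{"api": "carry_out", "payload": {
  "claw": [255, 255, 255, 255, 255],
  "delta_pos": [
    [0, 0.5, 0],
    [0, 1.0, 0],
    [0, 1.52, 0.1],
    [0, 1.52, 0.1],
    [0, 1.52, 0.1]
  ],
  "yaw": [0, 0, 0, 0, 0]
}}

```text
t: 5.82
tool_pos: [0.552, 0.0732, 0.0099]
eef_rot: [[-0.0, 0.998, 0.061], [-0.0, 0.061, -0.998], [-1.0, -0.0, 0.0]]
wrist_force: [-0.1, 0.6, -1.0]
grip_width: 0.0136
```

```bash
python3 -c "
from h import *
go(.551,-.085,.01,3.6)
save('side','s4');save('wrist','w4');crop('s4',150,140,280,270,4,'s4c')"
```

```text
t 5.8167 pos [0.552  0.0732 0.0099] psi 3.48 delta [-0.   -0.42  6.31] yaw -0.002 rows 3.8 F [-0.1  0.6 -1. ] w 0.0136
```

View pics/s4c.png

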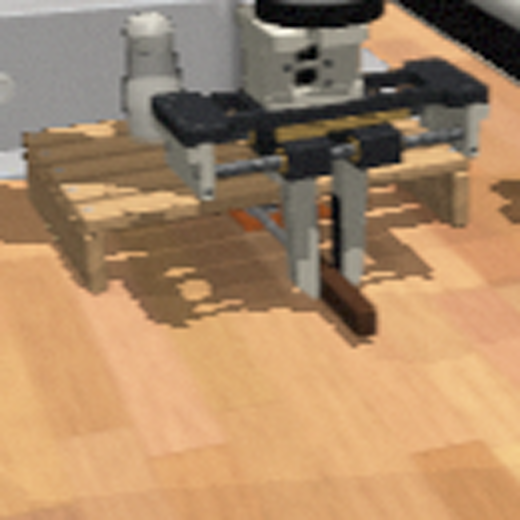

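Emit:
{"api": "carry_out", "payload": {
  "claw": [255, 255, 255, 255, 255, 255, 255, 255, 255, 255],
  "delta_pos": [
    [0, 0, 0.3],
    [0, 0, 0.6],
    [0, 0, 0.9],
    [0, 0, 1.2],
    [0, 0, 1.5],
    [0, 0, 1.9],
    [0, 0, 2.3],
    [0, 0, 2.7],
    [0, 0, 3.1],
    [0, 0, 3.5]
  ],
  "yaw": [0, 0, 0, 0, 0, 0, 0, 0, 0, 0]
}}

```text
t: 6.75
tool_pos: [0.5577, -0.0139, 0.0102]
eef_rot: [[-0.0, 0.998, 0.063], [-0.0, 0.063, -0.998], [-1.0, -0.0, 0.0]]
wrist_force: [-0.1, 0.6, -0.8]
grip_width: 0.0135
```

```bash
python3 -c "
from h import *
go(.551,-.102,.01,3.6)
save('side','s5');crop('s5',150,140,280,270,4,'s5c')"
```

```text
t 6.75 pos [ 0.5577 -0.0139  0.0102] psi 3.59 delta [ 0.01 -0.49  3.5 ] yaw -0.0 rows 2.1 F [-0.1  0.6 -0.8] w 0.0135
```

View pics/s5c.png

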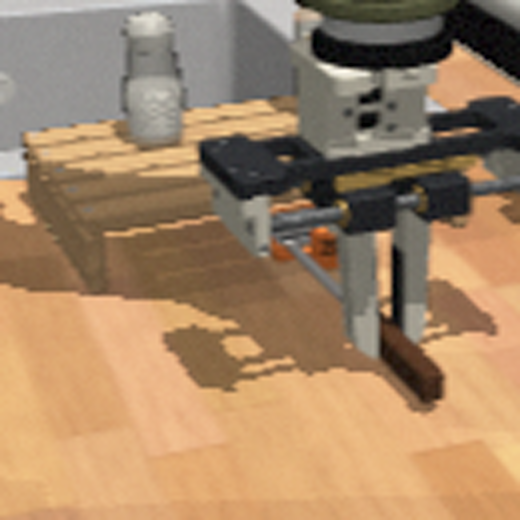

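Emit:
{"api": "carry_out", "payload": {
  "claw": [255, 255, 255, 255, 255, 255, 255, 255, 255, 255],
  "delta_pos": [
    [0, 0, 0.4],
    [0, 0, 0.8],
    [0, 0, 1.2],
    [0, 0, 1.6],
    [0, 0, 2],
    [0, 0, 2.4],
    [0, 0, 2.8],
    [0, 0, 3.2],
    [0, 0, 3.5],
    [0, 0, 3.5]
  ],
  "yaw": [0, 0, 0, 0, 0, 0, 0, 0, 0, 0]
}}

```text
t: 7.63
tool_pos: [0.563, -0.1024, 0.0102]
eef_rot: [[-0.0, 0.998, 0.06], [-0.001, 0.06, -0.998], [-1.0, -0.0, 0.001]]
wrist_force: [0.4, -0.2, -1.4]
grip_width: 0.0136
```

```bash
python3 -c "
from h import *
go(.551,-.102,.01,3.6)
save('side','s6');crop('s6',150,140,300,290,4,'s6c');save('top','t6');crop('t6',90,145,290,285,4,'t6c')"
```

```text
t 7.6333 pos [ 0.563  -0.1024  0.0102] psi 3.46 delta [ 0.01 -0.48 -0.05] yaw -0.002 rows 0.3 F [ 0.4 -0.2 -1.4] w 0.0136
```

View pics/s6c.png

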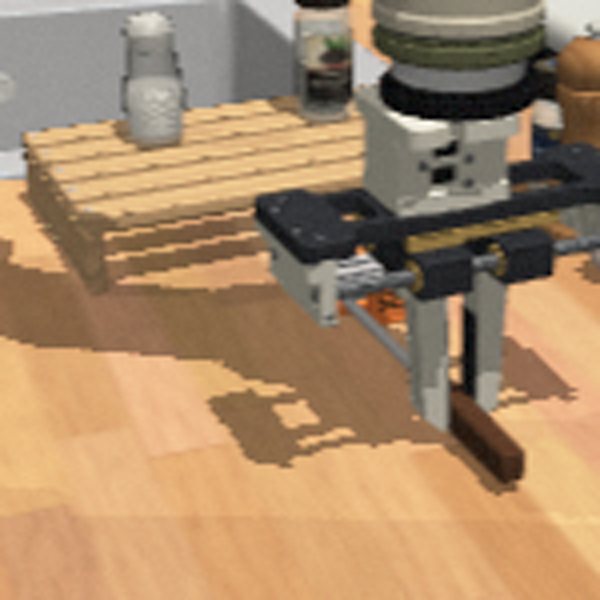

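View pics/t6c.png

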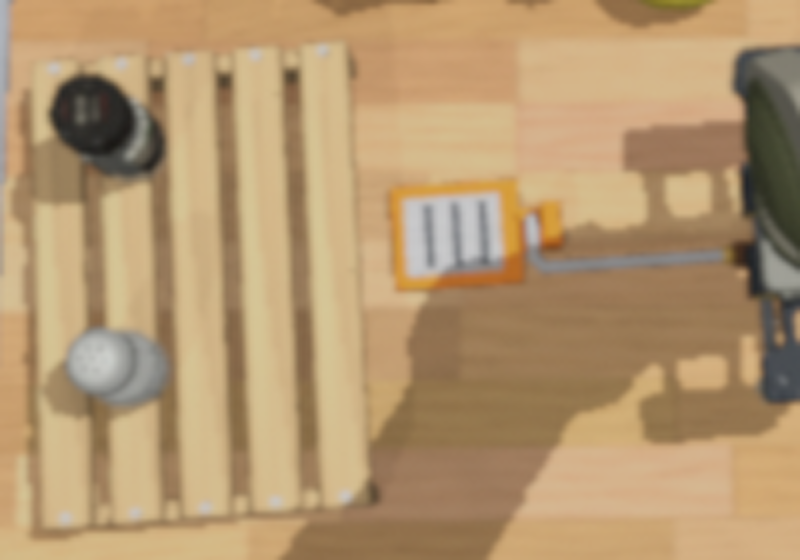

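Emit:
{"api": "carry_out", "payload": {
  "claw": [255, 255, 255, 255, 255, 255, 255, 255, 255, 255],
  "delta_pos": [
    [0, 0, -0.16],
    [0, 0, -0.16],
    [0, -0.6, -0.16],
    [0, -1.3, -0.16],
    [0, -2.0, -0.16],
    [0, -3, 0],
    [0, -4, 0.2],
    [0, -4.1, 0.4],
    [0, -4.1, 0.4],
    [0, -4.1, 0.4]
  ],
  "yaw": [0, 0, 0, 0, 0, 0, 0, 0, 0, 0]
}}

```text
t: 8.57
tool_pos: [0.4627, -0.116, 0.0104]
eef_rot: [[0.001, 0.998, 0.063], [0.0, 0.063, -0.998], [-1.0, 0.001, -0.0]]
wrist_force: [0.9, -0.7, -1.1]
grip_width: 0.0137
```

```bash
python3 -c "
from h import *
go(.46,-.115,.0035,3.6)"
```

```text
t 8.5667 pos [ 0.4627 -0.116   0.0104] psi 3.63 delta [ 0.28 -0.11 -0.04] yaw 0.001 rows 0.2 F [ 0.9 -0.7 -1.1] w 0.0137
```

Emit:
{"api": "carry_out", "payload": {
  "claw": [255, 255, 255, 120, 120, 120, 120, 120, 120],
  "delta_pos": [
    [0.14, 0, 0],
    [0.28, 0, 0],
    [0.28, 0, 0],
    [0.28, 0, 0],
    [0.28, 0, 0],
    [0.28, 0, 0],
    [0.28, 0, 0],
    [0.28, 0, 0],
    [0.28, 0, 0]
  ],
  "yaw": [0, 0, 0, 0, 0, 0, 0, 0, 0]
}}

```text
t: 9.32
tool_pos: [0.4615, -0.1164, 0.0032]
eef_rot: [[-0.0, 0.998, 0.063], [0.0, 0.063, -0.998], [-1.0, -0.0, -0.0]]
wrist_force: [-0.8, -0.6, -0.1]
grip_width: 0.0479
```

```bash
python3 -c "
from h import *
go(.46,-.115,.1035,3.6)
f=lambda x,y:(90+x/4-.375,145+y/4-.375)
print([plane('top',f(*p),.006) for p in [(392,188),(516,180),(397,291),(522,283)]])
print('rib top',[plane('top',f(*p),.026) for p in [(541,203),(560,201),(562,245),(543,245)]])
print('tab',[plane('top',f(*p),.026) for p in []])
"
```

```text
t 9.3167 pos [ 0.4615 -0.1164  0.0032] psi 3.61 delta [-4.01 -0.06 -0.06] yaw 0.0 rows 2.4 F [-0.8 -0.6 -0.1] w 0.0479
[array([0.6031, 0.1321, 0.006 ]), array([0.6072, 0.0589, 0.006 ]), array([0.5418, 0.1288, 0.006 ]), array([0.5457, 0.0557, 0.006 ])]
rib top [array([0.5899, 0.0439, 0.026 ]), array([0.591 , 0.0329, 0.026 ]), array([0.5652, 0.032 , 0.026 ]), array([0.5653, 0.043 , 0.026 ])]
tab []
```

```bash
python3 -c "
from h import *
go(.675,-.30,.16,3.6)"
```

```text
t 9.3167 pos [ 0.4615 -0.1164  0.0032] psi 3.61 delta [-6.27  8.06  7.87] yaw 0.0 rows 7.7 F [-0.8 -0.6 -0.1] w 0.0479
```

Emit:
{"api": "carry_out", "payload": {
  "claw": [120, 120, 120, 120, 120, 120, 120, 120, 120, 120],
  "delta_pos": [
    [-0.8, 0, 0],
    [-2.2, 0, 0],
    [-3.8, 0, 0],
    [-5, 1, 1],
    [-6.3, 2, 2],
    [-6.3, 3.2, 3.1],
    [-6.3, 4.4, 4.3],
    [-6.3, 5.6, 5.5],
    [-6.3, 6.8, 6.7],
    [-6.3, 8, 7.9]
  ],
  "yaw": [0, 0, 0, 0, 0, 0, 0, 0, 0, 0]
}}

```text
t: 10.15
tool_pos: [0.6664, -0.2956, 0.1609]
eef_rot: [[-0.0, 0.998, 0.062], [-0.0, 0.062, -0.998], [-1.0, -0.0, 0.0]]
wrist_force: [0.9, 1.1, 1.1]
grip_width: 0.0493
```

Emit:
{"api": "carry_out", "payload": {
  "claw": [120, 120, 120],
  "delta_pos": [
    [0, 0, 0],
    [0, 0, 0],
    [0, 0, 0]
  ],
  "yaw": [0, 0, 0]
}}

```text
t: 10.4
tool_pos: [0.6646, -0.2932, 0.16]
eef_rot: [[-0.002, 0.998, 0.063], [0.001, 0.063, -0.998], [-1.0, -0.002, -0.001]]
wrist_force: [0.9, -0.0, 0.1]
grip_width: 0.0493
```

```bash
python3 -c "
from h import *
go(.5778,.0385,.16,3.1)
s,_=save('wrist','w7'); save('top','t7'); print(np.round(s['joint_positions'],1))
import pickle; pickle.dump(s,open('s7.pkl','wb'))
crop('t7',90,145,290,285,4,'t7c')"
```

```text
t 10.4 pos [ 0.6646 -0.2932  0.16  ] psi 3.62 delta [  0.02  -2.63 -13.46] yaw 0.009 rows 8.2 F [ 0.9 -0.   0.1] w 0.0493
[ 32.1  39.2 -21.2  93.3  17.1  50.9   8. ]
```

View pics/w7.png

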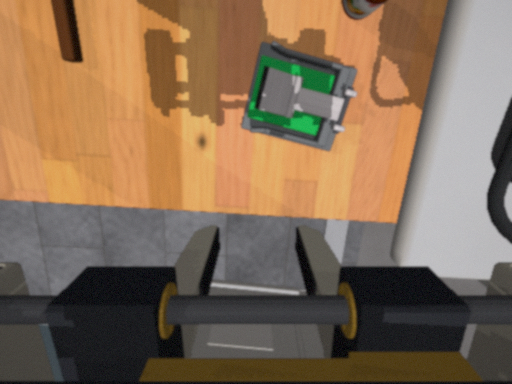

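View pics/t7c.png

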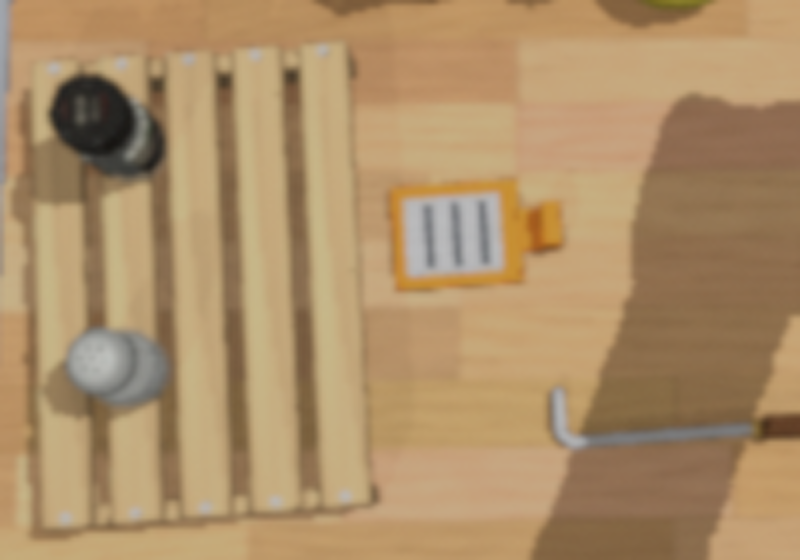

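```bash
python3 -c "
from h import *
crop('w7',235,35,365,155,6,'w7c')
"
```

```text
(no output)
```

View pics/w7c.png

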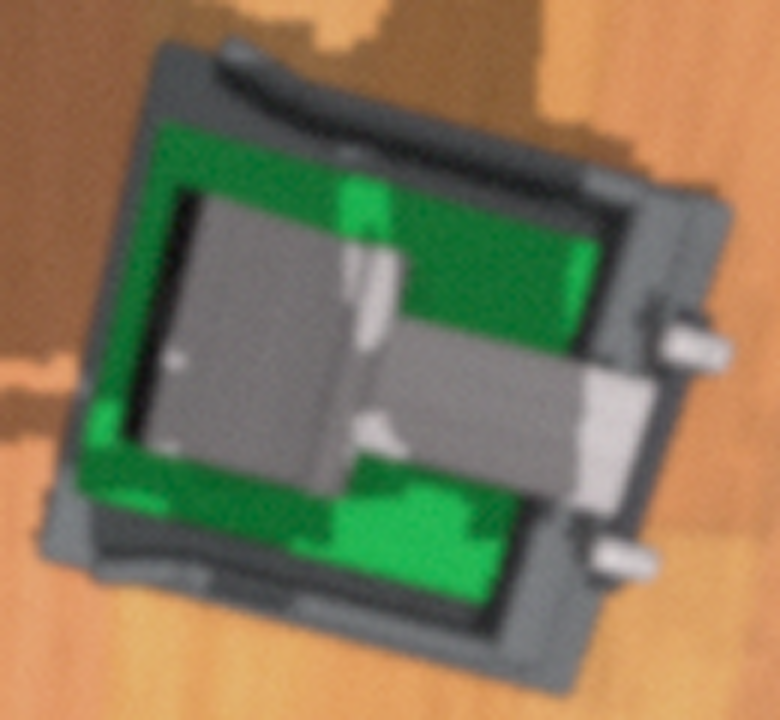

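```bash
python3 -c "
from h import *
import pickle; s=pickle.load(open('s7.pkl','rb'))
f=lambda x,y:(235+x/6-.42,35+y/6-.42)
def fit(src,dst):
    src=np.array(src);dst=np.array(dst)[:,:2]; a=src-src.mean(0);b=dst-dst.mean(0)
    th=np.arctan2((a[:,0]*b[:,1]-a[:,1]*b[:,0]).sum(),(a*b).sum()); R=np.array([[np.cos(th),-np.sin(th)],[np.sin(th),np.cos(th)]])
    t=dst.mean(0)-R@src.mean(0); print('yaw',np.degrees(th).round(2),'org',t.round(4),'res',((src@R.T+t-dst)*1e3).round(1).tolist())
src=[(-.026,.031),(-.026,-.031),(.051,-.031),(.051,.031)]
fit(src,[plane('wrist',f(*p),.020,s) for p in [(165,122),(78,488),(490,607),(600,238)]])
g=lambda x,y:(220+x/4-.375,110+y/4-.375)
fit(src,[plane('top',g(*p),.020) for p in [(388-18,230),(473,246),(497,120),(388,100)]])
# lip front edge z38 x=-18,y+-20
fit([(-.018,.02),(-.018,-.02)],[plane('wrist',f(*p),.038,s) for p in [(205,195),(145,440)]])
# cheeks tops/back corners base z0.0?
for z in (.004,.01): fit([(-.03,.045),(-.03,-.045),(.075,-.045),(.075,.045)],[plane('wrist',f(*p),z,s) for p in [(163,42),(40,555),(572,692),(735,205)]])
k=lambda x,y:(90+x/4-.375,145+y/4-.375)
fit([(-.026,-.031),(.05,-.031),(.05,.031),(-.026,.031)],[plane('top',k(*p),.006) for p in [(516,180),(392,188),(397,291),(522,283)]])
"
```

```text
yaw -10.7 org [ 0.6805 -0.1989] res [[-0.4, 0.7], [-0.6, -0.9], [0.1, 0.7], [0.9, -0.5]]
yaw -11.14 org [ 0.679 -0.2  ] res [[2.4, -0.9], [0.8, -0.5], [-1.2, 3.0], [-2.0, -1.6]]
yaw -10.57 org [ 0.6822 -0.1991] res [[0.2, 0.9], [-0.2, -0.9]]
yaw -10.74 org [ 0.6807 -0.1988] res [[-0.4, 0.6], [-0.1, -0.3], [0.2, -0.7], [0.3, 0.4]]
yaw -10.77 org [ 0.6798 -0.1988] res [[-1.2, 1.6], [-1.2, -0.9], [0.9, -1.7], [1.5, 1.0]]
yaw 93.09 org [0.5751 0.0819] res [[0.3, -1.3], [0.3, 1.4], [-0.4, 1.3], [-0.2, -1.4]]
```

```bash
python3 -c "
from h import *
print(plane('top',(194,113),.15),plane('top',(199,141),.0),plane('top',(205,120),.1),plane('top',(171,130),.1), plane('top',(225,133),.03))
go(.5775,.038,.10,3.1)"
```

```text
[0.7464 0.1065 0.15  ] [0.7286 0.106  0.    ] [0.7478 0.086  0.1   ] [0.7251 0.1609 0.1   ] [0.7392 0.0425 0.03  ]
t 10.5 pos [ 0.6646 -0.2925  0.1607] psi 3.68 delta [  2.44  -2.62 -13.42] yaw 0.01 rows 8.3 F [ 0.1 -0.2 -0.1] w 0.0491
```

Emit:
{"api": "carry_out", "payload": {
  "claw": [120, 120, 120, 120, 120, 120, 120, 120, 120, 120],
  "delta_pos": [
    [0, -0.3, -1.4],
    [0, -0.5, -2.8],
    [0, -0.8, -4.2],
    [0, -1.1, -5.6],
    [0.3, -1.4, -7],
    [0.7, -1.7, -8.5],
    [1.2, -2, -10],
    [1.7, -2.3, -11.5],
    [2.2, -2.62, -13.4],
    [2.44, -2.62, -13.42]
  ],
  "yaw": [0.01, 0.01, 0.01, 0.01, 0.01, 0.01, 0.01, 0.01, 0.01, 0.01]
}}

```text
t: 11.33
tool_pos: [0.5761, 0.045, 0.1001]
eef_rot: [[-0.0, 0.998, 0.062], [0.003, 0.062, -0.998], [-1.0, -0.0, -0.003]]
wrist_force: [0.5, -0.2, -0.4]
grip_width: 0.0496
```

Emit:
{"api": "carry_out", "payload": {
  "claw": [120, 120, 120],
  "delta_pos": [
    [0, 0, 0],
    [0, 0, 0],
    [0, 0, 0]
  ],
  "yaw": [0, 0, 0]
}}

```text
t: 11.58
tool_pos: [0.5791, 0.0357, 0.1004]
eef_rot: [[0.001, 0.999, 0.052], [-0.001, 0.052, -0.999], [-1.0, 0.001, 0.001]]
wrist_force: [0.4, -0.2, 1.1]
grip_width: 0.049
```

```bash
python3 -c "
from h import *
go(.5775,.038,.003,3.1)
s,_=save('wrist','w8')"
```

```text
t 11.5833 pos [0.5791 0.0357 0.1004] psi 2.99 delta [ 3.9  -0.06 -0.1 ] yaw -0.002 rows 2.3 F [ 0.4 -0.2  1.1] w 0.049
```

View pics/w8.png

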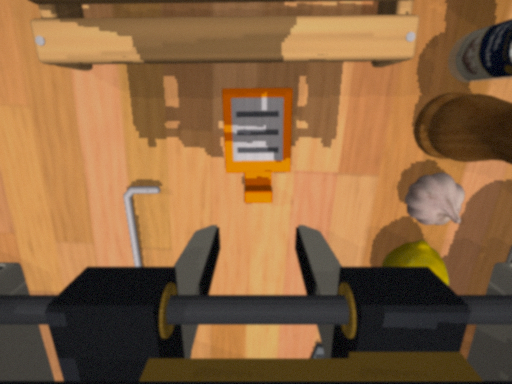

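```bash
python3 -c "
from h import *
crop('w8',215,80,300,210,5,'w8c')
s=state()
for p in [(245,192),(271,191),(245,203),(271,202),(258,197)]: print(plane('wrist',p,.026,s))
print([plane('wrist',p,.006,s) for p in [(222,88),(292,88),(226,172),(291,171)]])"
```

```text
[0.568  0.0416 0.026 ]
[0.5914 0.0437 0.026 ]
[0.5684 0.0311 0.026 ]
[0.5921 0.0332 0.026 ]
[0.58   0.0374 0.026 ]
[array([0.5438, 0.1294, 0.006 ]), array([0.6048, 0.1325, 0.006 ]), array([0.5486, 0.0542, 0.006 ]), array([0.6104, 0.0583, 0.006 ])]
```

View pics/w8c.png

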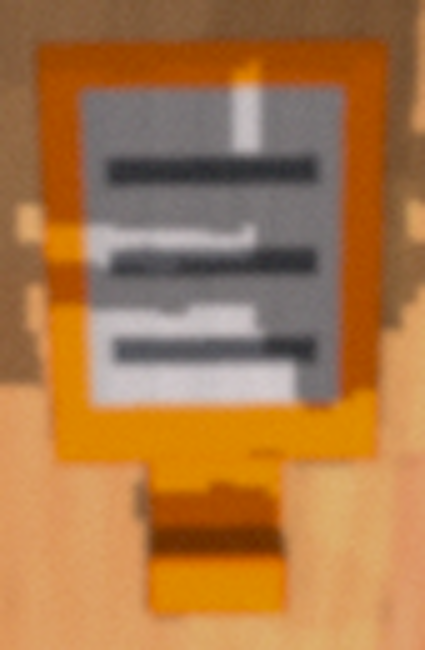

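Emit:
{"api": "carry_out", "payload": {
  "claw": [120, 120, 120, 120, 120, 120, 255, 255, 255, 255],
  "delta_pos": [
    [1, 0, -0.08],
    [2.2, 0, -0.08],
    [3.2, 0, -0.08],
    [3.88, 0, -0.08],
    [3.88, 0, -0.08],
    [3.88, 0, -0.08],
    [3.88, 0, -0.08],
    [3.88, 0, -0.08],
    [3.88, 0, -0.08],
    [3.88, 0, -0.08]
  ],
  "yaw": [-0.01, -0.01, -0.01, -0.01, -0.01, -0.01, -0.01, -0.01, -0.01, -0.01]
}}

```text
t: 12.47
tool_pos: [0.5792, 0.0385, 0.0032]
eef_rot: [[0.001, 0.998, 0.062], [0.0, 0.062, -0.998], [-1.0, 0.001, -0.0]]
wrist_force: [-0.0, -0.0, -0.3]
grip_width: 0.0272
```

Emit:
{"api": "carry_out", "payload": {
  "claw": [255, 255, 255, 255],
  "delta_pos": [
    [0, 0, 0],
    [0, 0, 0],
    [0, 0, 0],
    [0, 0, 0]
  ],
  "yaw": [0, 0, 0, 0]
}}

```text
t: 12.8
tool_pos: [0.5792, 0.0385, 0.0031]
eef_rot: [[0.001, 0.998, 0.063], [-0.0, 0.063, -0.998], [-1.0, 0.001, 0.0]]
wrist_force: [-0.4, -2.1, 4.9]
grip_width: 0.0257
```

```bash
python3 -c "
from h import *
go(.5775,.038,.10,3.1)"
```

```text
t 12.8 pos [0.5792 0.0385 0.0031] psi 3.59 delta [-3.88 -0.07  0.02] yaw 0.009 rows 2.3 F [-0.4 -2.1  4.9] w 0.0257
```

Emit:
{"api": "carry_out", "payload": {
  "claw": [255, 255, 255, 255, 255, 255],
  "delta_pos": [
    [-0.4, 0, 0],
    [-1.2, 0, 0],
    [-2.2, 0, 0],
    [-3.2, 0, 0],
    [-3.6, 0, 0],
    [-3.6, 0, 0]
  ],
  "yaw": [0, 0, 0, 0, 0, 0]
}}

```text
t: 13.3
tool_pos: [0.5801, 0.0391, 0.0953]
eef_rot: [[0.004, 0.998, 0.063], [0.001, 0.063, -0.998], [-1.0, 0.004, -0.0]]
wrist_force: [-0.3, 0.2, -1.1]
grip_width: 0.0259
```

```bash
python3 -c "
from h import *
go(.549,-.174,.09,-100.7)
save('side','s9');crop('s9',170,100,320,230,5,'s9c')
p=np.array(state()['tool_pos']); 
for z in (-.003,): 
  o=p+[0,0,z]; u=np.array([-.062,.998,0]); v=np.array([-.998,-.062,0])
  for a,b in [(-.006,-.013),(-.006,.013),(.018,.031),(.018,-.031),(.094,.031),(.094,-.031)]: print(a,b,(proj('side',o+a*u+b*v)-[170,100])*5)
"
```

```text
t 13.3 pos [0.5801 0.0391 0.0953] psi 3.6 delta [ 0.2  -1.78  8.43] yaw 1.82 rows 14.6 F [-0.3  0.2 -1.1] w 0.0259
-0.006 -0.013 [412.5 419.5]
-0.006 0.013 [361. 428.]
0.018 0.031 [304.5 417. ]
0.018 -0.031 [425.  397.5]
0.094 0.031 [247.  368.5]
0.094 -0.031 [361.5 351. ]
```

View pics/s9c.png

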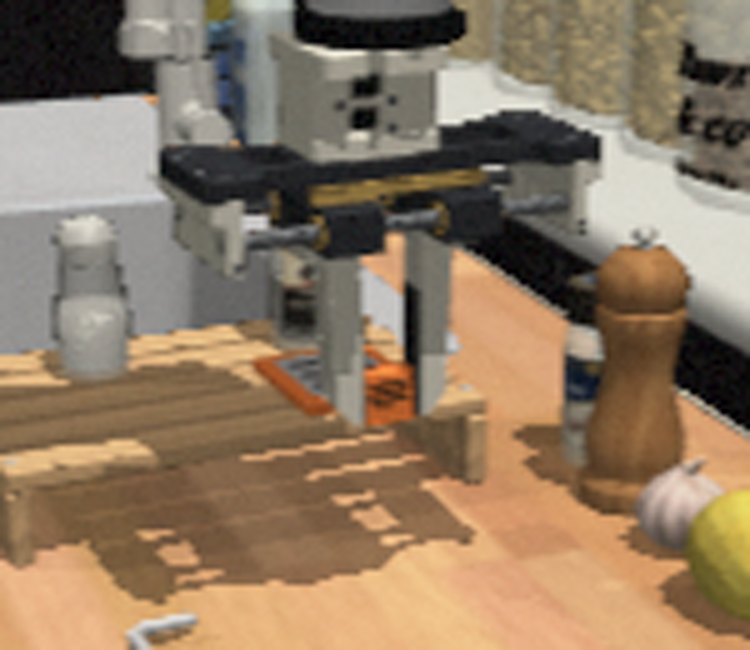

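Emit:
{"api": "carry_out", "payload": {
  "claw": [255, 255, 255, 255, 255, 255, 255, 255, 255, 255],
  "delta_pos": [
    [0, -0.1, 0.4],
    [0, -0.2, 1],
    [0, -0.4, 1.6],
    [0, -0.6, 2.2],
    [0, -0.8, 2.8],
    [0, -0.9, 3.4],
    [0, -1, 4.0],
    [0, -1.1, 4.6],
    [0, -1.2, 5.2],
    [0, -1.3, 5.8]
  ],
  "yaw": [0.12, 0.24, 0.36, 0.48, 0.6, 0.72, 0.84, 0.96, 1.08, 1.2]
}}

```text
t: 14.18
tool_pos: [0.5545, -0.1086, 0.0911]
eef_rot: [[-0.003, 0.415, -0.91], [-0.0, -0.91, -0.415], [-1.0, -0.001, 0.002]]
wrist_force: [-0.8, -0.9, -0.8]
grip_width: 0.0259
```

```bash
python3 -c "
from h import *
go(.549,-.174,.09,-100.7)"
```

```text
t 14.1833 pos [ 0.5545 -0.1086  0.0911] psi -65.47 delta [0.05 2.29 1.29] yaw 0.615 rows 4.9 F [-0.8 -0.9 -0.8] w 0.0259
```

Emit:
{"api": "carry_out", "payload": {
  "claw": [255, 255, 255, 255, 255, 255, 255, 255],
  "delta_pos": [
    [0, 0.5, 0.3],
    [0, 1, 0.6],
    [0, 1.5, 0.9],
    [0, 2, 1.1],
    [0, 2.29, 1.29],
    [0, 2.29, 1.29],
    [0, 2.29, 1.29],
    [0, 2.29, 1.29]
  ],
  "yaw": [0.12, 0.24, 0.36, 0.48, 0.6, 0.615, 0.615, 0.615]
}}

```text
t: 14.85
tool_pos: [0.55, -0.1724, 0.0918]
eef_rot: [[-0.002, -0.176, -0.984], [0.0, -0.984, 0.176], [-1.0, 0.0, 0.002]]
wrist_force: [0.7, 0.0, -0.5]
grip_width: 0.0258
```

```bash
python3 -c "
from h import *
go(.549,-.174,.026,-100.7)
s,_=save('wrist','w10');save('side','s10');save('top','t10');crop('t10',230,100,360,230,5,'t10c');crop('s10',270,150,400,290,4,'s10c')
print(np.round(state()['joint_positions'],1))"
```

```text
t 14.85 pos [ 0.55   -0.1724  0.0918] psi -100.12 delta [2.63 0.07 0.02] yaw 0.01 rows 1.6 F [ 0.7  0.  -0.5] w 0.0258
[  6.   34.3   8.5 117.7 -10.   28.7 -78.3]
```

View pics/w10.png

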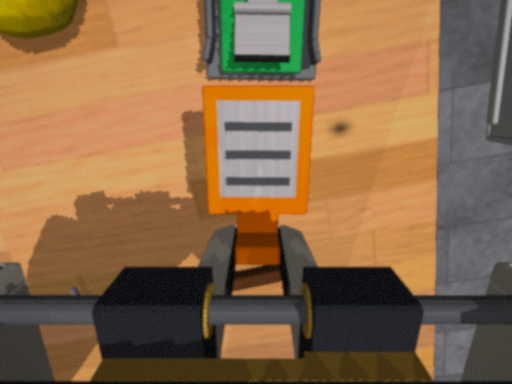

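View pics/t10c.png

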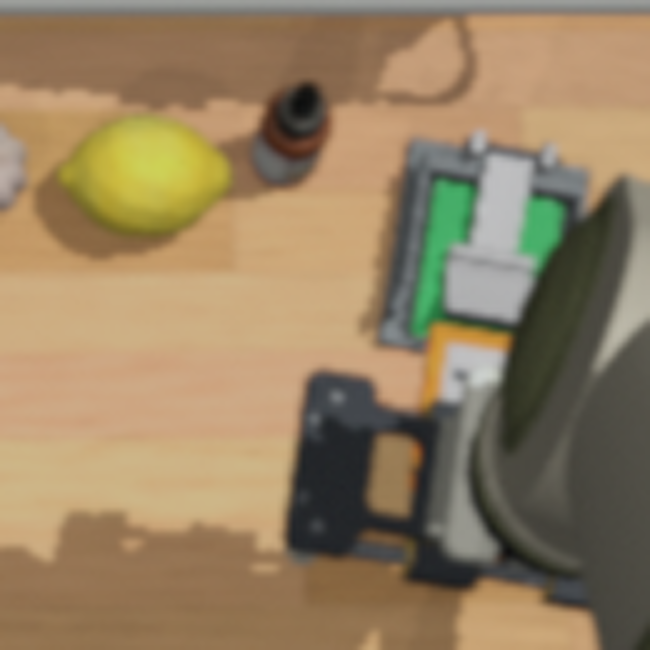

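View pics/s10c.png

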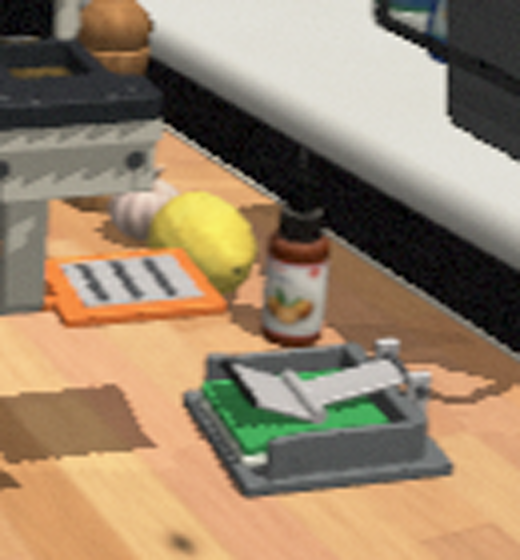

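```bash
python3 -c "
from h import *
s=state(); R=np.array(s['eef_rot']); T=np.array(s['tool_pos'])
for z in (.0947,.090,.099):
  print(z,[(R.T@(plane('wrist',p,z,s)-T)*1e3).round(1)[1:].tolist() for p in [(204,86),(313,86),(208,214),(308,213)]])
f=lambda x,y:(x,y)
print('base front',[plane('wrist',p,.005,s) for p in [(207,79),(315,79)]])
print('green front',[plane('wrist',p,.02,s) for p in [(217,74),(307,74)]])
u=np.array([np.cos(np.radians(-10.7)),np.sin(np.radians(-10.7))])
O=np.array([.6806,-.199]); print('pred base', O-.03*u+.045*np.array([-u[1],u[0]]),O-.03*u-.045*np.array([-u[1],u[0]]))
print('pred green', O-.026*u+.031*np.array([-u[1],u[0]]),O-.026*u-.031*np.array([-u[1],u[0]]))
"
```

```text
0.0947 [[-29.1, -92.9], [30.6, -92.8], [-30.9, -17.1], [32.0, -17.8]]
0.09 [[-30.0, -93.0], [31.5, -93.1], [-31.8, -15.2], [33.0, -15.9]]
0.099 [[-28.4, -92.6], [29.9, -92.6], [-30.1, -18.9], [31.2, -19.6]]
base front [array([ 0.6589, -0.1491,  0.005 ]), array([ 0.6428, -0.2386,  0.005 ])]
green front [array([ 0.6596, -0.16  ,  0.02  ]), array([ 0.647 , -0.2298,  0.02  ])]
pred base [ 0.65947661 -0.14921243] [ 0.64276662 -0.23764758]
pred green [ 0.66080773 -0.16371167] [ 0.6492964  -0.22463366]
```

```bash
python3 -c "
from h import *
s=state(); R=np.array(s['eef_rot']); T=np.array(s['tool_pos'])
for zz in (0.0031,-.0029):
  for y,z in [(31,-.017),(31,-.0935),(-31,-.0935),(-31,-.017)]: print(zz,y,z,(proj('side',T+R@np.array([zz,y/1e3,z]))-[270,150])*4)
crop('s10',275,205,335,240,12,'s10d')
"
```

```text
0.0031 31 -0.017 [ 62.8 326. ]
0.0031 31 -0.0935 [226.4 310.4]
0.0031 -31 -0.0935 [180.  253.2]
0.0031 -31 -0.017 [ 27.6 266.8]
-0.0029 31 -0.017 [ 63.2 314. ]
-0.0029 31 -0.0935 [227.6 298.4]
-0.0029 -31 -0.0935 [180.4 242. ]
-0.0029 -31 -0.017 [ 28.  255.2]
```

View pics/s10d.png

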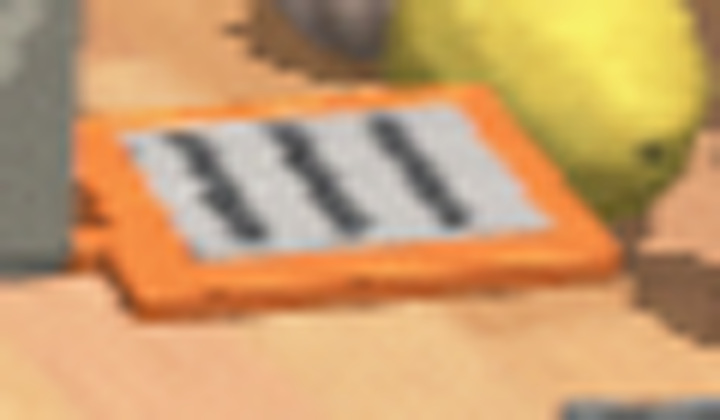

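Emit:
{"api": "carry_out", "payload": {
  "claw": [255, 255, 255, 255, 255, 255],
  "delta_pos": [
    [0.8, 0.07, 0.02],
    [1.8, 0.07, 0.02],
    [2.5, 0.07, 0.02],
    [2.68, 0.07, 0.02],
    [2.68, 0.07, 0.02],
    [2.68, 0.07, 0.02]
  ],
  "yaw": [0.01, 0.01, 0.01, 0.01, 0.01, 0.01]
}}

```text
t: 15.5
tool_pos: [0.5497, -0.175, 0.0261]
eef_rot: [[-0.0, -0.189, -0.982], [0.0, -0.982, 0.189], [-1.0, -0.0, 0.0]]
wrist_force: [0.4, -0.1, -0.4]
grip_width: 0.0256
```

```bash
cat >> h.py <<'E'
def hold(hx,hz,hy=0):
    u=np.array([np.cos(np.radians(-10.7)),np.sin(np.radians(-10.7))]);O=np.array([.6806,-.199]);v=np.array([-u[1],u[0]])
    p=np.array(state()['tool_pos'])[:2]-O; print('holder xy of TCP',(p@u).round(4),(p@v).round(4))
    q=O+hx*u+hy*v; go(q[0],q[1],hz,-100.7)
E
python3 -c "
from h import *
hold(-.0415,.0247)
save('wrist','w11');save('side','s11');crop('s11',270,150,400,290,4,'s11c')"
```

```text
holder xy of TCP -0.1331 -0.0007
t 15.5 pos [ 0.5497 -0.175   0.0261] psi -100.92 delta [ 0.06 -0.04 -3.66] yaw -0.004 rows 2.2 F [ 0.4 -0.1 -0.4] w 0.0256
```

View pics/w11.png

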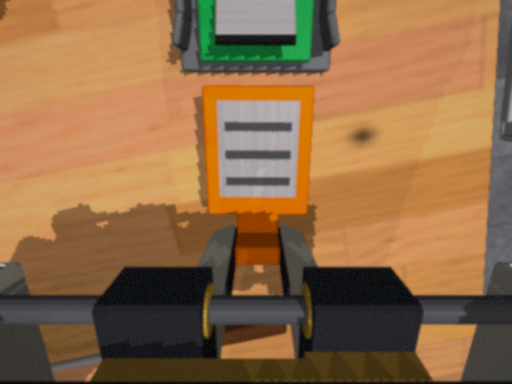

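View pics/s11c.png

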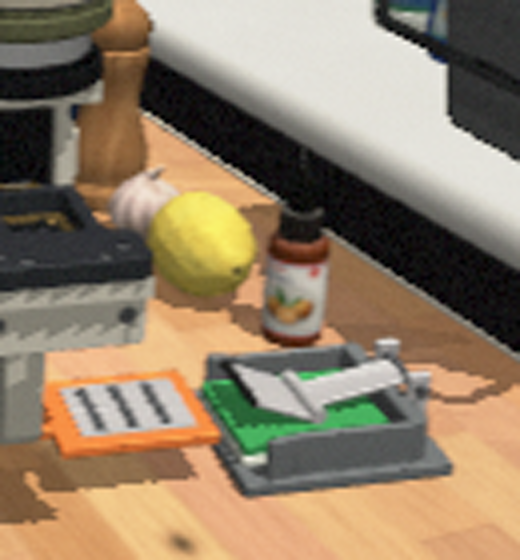

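Emit:
{"api": "carry_out", "payload": {
  "claw": [255, 255, 255, 255, 255, 255, 255, 255, 255, 255],
  "delta_pos": [
    [0.03, -0.02, -0.2],
    [0.03, -0.02, -0.4],
    [0.03, -0.02, -0.6],
    [0.03, -0.02, -0.8],
    [0.03, -0.02, -1.0],
    [0.03, -0.02, -1.2],
    [0.03, -0.02, -1.4],
    [0.03, -0.02, -1.6],
    [0.03, -0.02, -1.8],
    [0.03, -0.02, -2.0]
  ],
  "yaw": [0, 0, 0, 0, 0, 0, 0, 0, 0, 0]
}}

```text
t: 16.43
tool_pos: [0.5978, -0.1838, 0.0244]
eef_rot: [[-0.003, -0.19, -0.982], [0.001, -0.982, 0.19], [-1.0, -0.0, 0.003]]
wrist_force: [-3.1, 0.2, -4.1]
grip_width: 0.0257
```

```bash
python3 -c "
from h import *
hold(-.0415,.0235)
save('wrist','w12');save('side','s12');crop('s12',270,150,400,290,4,'s12c')"
```

```text
holder xy of TCP -0.0842 -0.0004
t 16.4333 pos [ 0.5978 -0.1838  0.0244] psi -100.95 delta [ 0.03 -0.02 -1.71] yaw -0.004 rows 1.0 F [-3.1  0.2 -4.1] w 0.0257
```

View pics/w12.png

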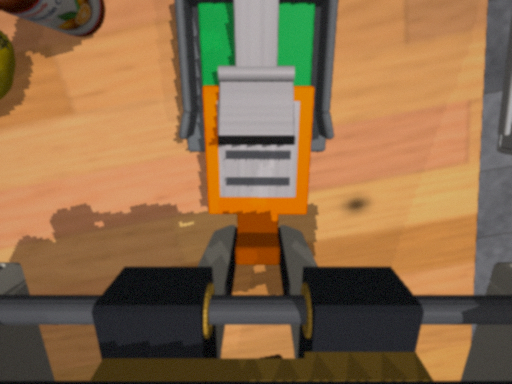

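View pics/s12c.png

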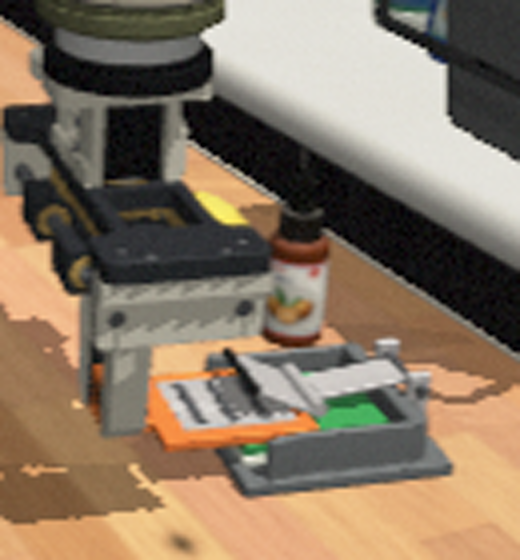

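```bash
python3 -c "
from h import *
print(plane('top',(286,133),.03),plane('top',(291,119),.102))"
```

```text
[ 0.7384 -0.1027  0.03  ] [ 0.7486 -0.1056  0.102 ]
```

Emit:
{"api": "carry_out", "payload": {
  "claw": [255, 255, 255, 255, 255, 255, 255, 255],
  "delta_pos": [
    [0.0, 0, -0.2],
    [0.02, 0, -0.4],
    [0.03, 0, -0.6],
    [0.03, 0, -0.8],
    [0.03, 0, -1.0],
    [0.03, 0, -1.2],
    [0.03, 0, -1.35],
    [0.03, 0, -1.45]
  ],
  "yaw": [0, 0, 0, 0, 0, 0, 0, 0]
}}

```text
t: 17.2
tool_pos: [0.6351, -0.191, 0.0242]
eef_rot: [[0.0, -0.19, -0.982], [-0.0, -0.982, 0.19], [-1.0, 0.0, -0.0]]
wrist_force: [-1.5, 0.9, -2.7]
grip_width: 0.026
```

```bash
python3 -c "
from h import *
hold(-.0415,.0235)
save('wrist','w13');save('side','s13');crop('s13',270,150,400,290,4,'s13c')"
```

```text
holder xy of TCP -0.0462 -0.0006
t 17.2 pos [ 0.6351 -0.191   0.0242] psi -100.95 delta [ 0.03 -0.03 -0.19] yaw -0.004 rows 0.1 F [-1.5  0.9 -2.7] w 0.026
```

View pics/w13.png

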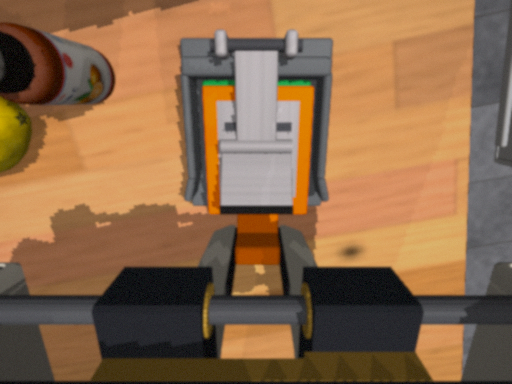

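View pics/s13c.png

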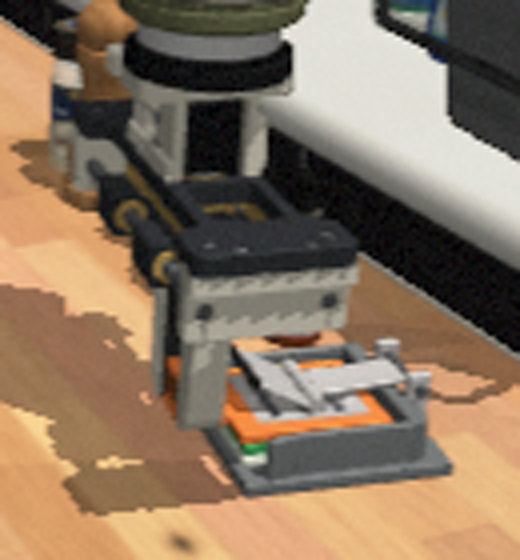

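Emit:
{"api": "carry_out", "payload": {
  "claw": [255, 255, 255, 255, 255],
  "delta_pos": [
    [0.02, 0, -0.06],
    [0.03, 0, -0.12],
    [0.03, 0, -0.17],
    [0.03, 0, -0.17],
    [0.03, 0, -0.17]
  ],
  "yaw": [0, 0, 0, 0, 0]
}}

```text
t: 17.72
tool_pos: [0.6385, -0.1918, 0.0236]
eef_rot: [[0.0, -0.19, -0.982], [-0.0, -0.982, 0.19], [-1.0, 0.0, -0.0]]
wrist_force: [-1.5, 0.4, -1.3]
grip_width: 0.0257
```

```bash
python3 -c "
from h import *
hold(-.0415,.0235)
save('wrist','w14');crop('w14',175,25,340,225,3,'w14c')"
```

```text
holder xy of TCP -0.0427 -0.0007
t 17.7167 pos [ 0.6385 -0.1918  0.0236] psi -100.96 delta [ 0.   -0.03 -0.05] yaw -0.004 rows 0.0 F [-1.5  0.4 -1.3] w 0.0257
```

View pics/w14c.png

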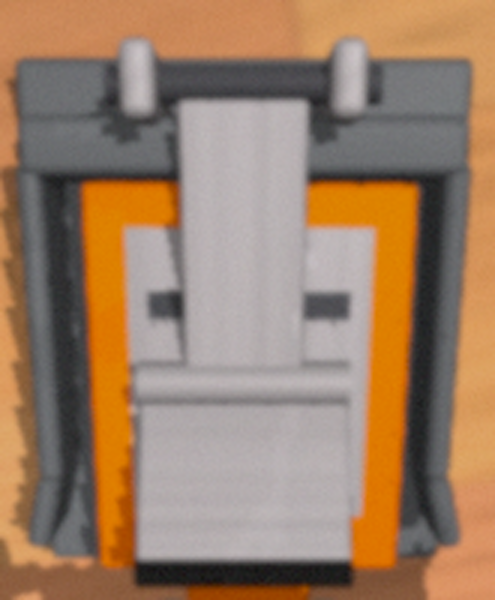

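Emit:
{"api": "carry_out", "payload": {
  "claw": [255, 255, 255],
  "delta_pos": [
    [0, 0, -0.03],
    [0, 0, -0.06],
    [0, 0, -0.06]
  ],
  "yaw": [0, 0, 0]
}}

```text
t: 18.02
tool_pos: [0.6392, -0.192, 0.0234]
eef_rot: [[-0.002, -0.19, -0.982], [0.0, -0.982, 0.19], [-1.0, 0.0, 0.002]]
wrist_force: [-5.6, 1.3, 1.4]
grip_width: 0.0256
```

```bash
python3 -c "
from h import *
hold(-.0415,.0235)"
```

```text
holder xy of TCP -0.042 -0.0008
t 18.0167 pos [ 0.6392 -0.192   0.0234] psi -100.96 delta [-0.   -0.03 -0.02] yaw -0.005 rows 0.0 F [-5.6  1.3  1.4] w 0.0256
```

Emit:
{"api": "carry_out", "payload": {
  "claw": [255, 255, 255],
  "delta_pos": [
    [0, 0, -0.03],
    [0, 0, -0.03],
    [0, 0, -0.03]
  ],
  "yaw": [0, 0, 0]
}}

```text
t: 18.27
tool_pos: [0.6391, -0.1919, 0.0233]
eef_rot: [[-0.003, -0.19, -0.982], [0.001, -0.982, 0.19], [-1.0, -0.0, 0.003]]
wrist_force: [-6.5, 0.5, 1.9]
grip_width: 0.0255
```

```bash
python3 -c "
from h import *
hold(-.0415,.0235)"
```

```text
holder xy of TCP -0.042 -0.0008
t 18.2667 pos [ 0.6391 -0.1919  0.0233] psi -100.96 delta [-0.01 -0.03 -0.02] yaw -0.005 rows 0.0 F [-6.5  0.5  1.9] w 0.0255
```

Emit:
{"api": "carry_out", "payload": {
  "claw": [120, 120, 120, 120, 120, 120],
  "delta_pos": [
    [0, 0, 0],
    [0, 0, 0],
    [0, 0, 0],
    [0, 0, 0],
    [0, 0, 0],
    [0, 0, 0]
  ],
  "yaw": [0, 0, 0, 0, 0, 0]
}}

```text
t: 18.77
tool_pos: [0.6411, -0.1922, 0.0236]
eef_rot: [[0.001, -0.19, -0.982], [-0.0, -0.982, 0.19], [-1.0, 0.0, -0.001]]
wrist_force: [-0.0, -0.9, 0.4]
grip_width: 0.049
```

Emit:
{"api": "carry_out", "payload": {
  "claw": [120, 120, 120, 120, 120, 120, 120, 120, 120],
  "delta_pos": [
    [-0.3, 0, 0],
    [-0.7, 0, 0],
    [-1.2, 0, 0],
    [-2, 0, 0],
    [-2.8, 0, 0.5],
    [-3.5, 0, 1.5],
    [-4, 0, 2.5],
    [-4, 0, 2.5],
    [-4, 0, 2.5]
  ],
  "yaw": [0, 0, 0, 0, 0, 0, 0, 0, 0]
}}

```text
t: 19.52
tool_pos: [0.5794, -0.1804, 0.1259]
eef_rot: [[0.003, -0.19, -0.982], [-0.0, -0.982, 0.19], [-1.0, -0.0, -0.003]]
wrist_force: [0.5, 0.3, -0.2]
grip_width: 0.0493
```

```bash
python3 -c "
from h import *
hold(-.0415,.0235)
save('wrist','w15');save('side','s15');crop('s15',270,150,400,290,4,'s15c');crop('w15',130,0,390,200,3,'w15c');save('top','t15')"
```

```text
holder xy of TCP -0.1029 -0.0005
t 19.5167 pos [ 0.5794 -0.1804  0.1259] psi -100.98 delta [ 4.1  -0.03 -2.45] yaw -0.005 rows 2.9 F [ 0.5  0.3 -0.2] w 0.0493
```

View pics/w15c.png

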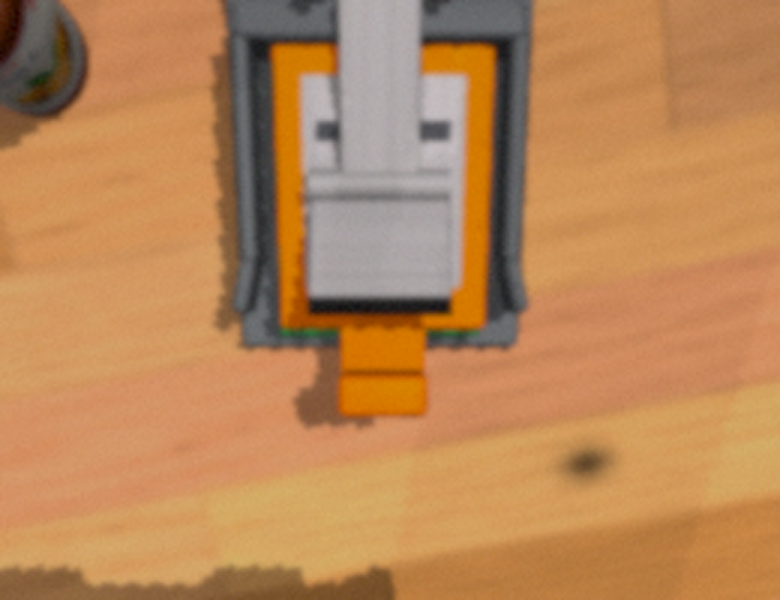

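View pics/s15c.png

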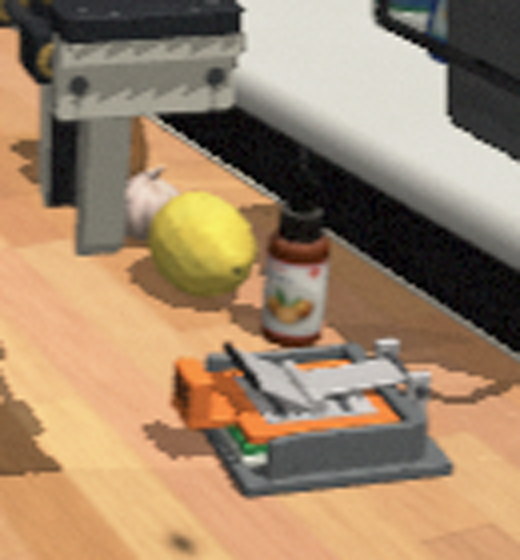

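View pics/t15.png

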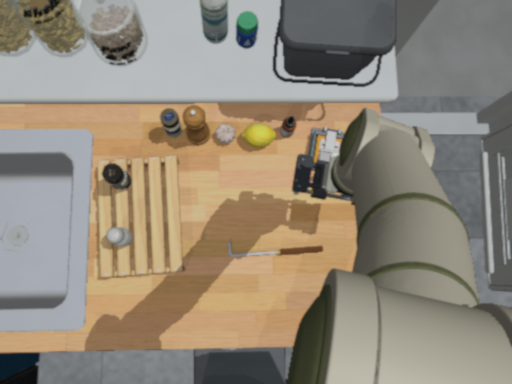

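```bash
python3 -c "
from h import *
s=state(); f=lambda x,y:(130+x/3-.33,y/3-.33)
u=np.array([np.cos(np.radians(-10.7)),np.sin(np.radians(-10.7))]);O=np.array([.6806,-.199]);v=np.array([-u[1],u[0]])
for n,p,z in [('front L',(280,328),.026),('front R',(487,328),.026),('back L',(271,45),.026),('back R',(497,44),.026),('rib fL',(340,414),.046),('rib fR',(427,414),.046),('baseL',(245,345),.006),('baseR',(518,345),.006)]:
  q=plane('wrist',f(*p),z,s)[:2]-O; print(n,(q@u*1e3).round(1),(q@v*1e3).round(1))"
```

```text
front L -23.4 30.3
front R -23.7 -32.1
back L 51.2 29.7
back R 51.2 -32.3
rib fL -46.8 11.7
rib fR -46.9 -13.2
baseL -29.2 44.2
baseR -29.5 -44.7
```

```bash
python3 -c "
from workcell import *
print(close_job())"
```

```text
the job is handed in; nothing more can be done
None
```

I drew the insert out from under the shelf with the bent rod and laid the rod flat on the worktop. I then gripped the insert by its rib and pushed it under the sprung arm until it stopped against the back stop. I released it, backed the arm clear and handed the job in at about 19.6 s.

**Insert:**
- **Stop contact:** force rose to about 6.5 N with no further travel.
- **Position:** after release, the wrist camera put the insert's body from -23.5 to +51.2 mm along the holder. The home position is -24 to +52 mm. It sits about 1 mm to one side and parallel to the cheeks.
- **Clamp and height:** the side view shows the insert flat under the raised clamp. I did not measure its height on the pile separately. While I was pushing, the wrist showed about 2 N of upward force, which fits it resting there.

**Other items:** the last top view shows the rod lying flat and the other things where they started. No check failed; the only disagreement was 1–3 mm (about 1°) between the cameras, and the higher of those was at the insert's rib before I gripped it.

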